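# Index the tall vial to the reader

## Robot

A 6-joint arm with a two-finger parallel gripper is mounted at the origin on the work surface. World frame = base frame: x ahead of the robot, y to its left, z up, the work surface at z = 0. Lengths are in m, angles in rad, forces in N, time in s.
With the tool pointing down it reaches from about 0.25 to 0.725 m from the base axis. Payload 4 kg.
Tool frame: the origin (TCP) lies midway between the tips of the shut fingers; the grasp point (between the pads) lies 19 mm behind it; z points along the fingers, y is the line along which they close (so a half turn about z gives the same grasp; the last joint's range is limited). The gripper opens to 85 mm and grips with 20 to 120 N. Pads are 22 mm wide; open, the fingers measure 114 mm over their backs; the gripper's body (76 mm by 85 mm) begins 54 mm behind the grasp point. The pads swing forward as they close: fully open they stand 13 mm farther back than shut.
Start: joints at [-1.157, 0.241, 0.005, 1.335, 0, 1.571], TCP at [0.201, -0.458, 0.231] pointing down, gripper open.
Joint ranges: [-2.72, 2.72], [-1.05, 1.87], [-1.09, 1.28], [-1.99, 2.15], [-1.42, 1.44], [-3.14, 3.14]. Speed limits (rad/s): [2.79, 2.79, 3.14, 3.14, 3.14, 3.14].

## Interface

Orientations are given as a unit quaternion [x, y, z, w].
In Python, from rig import r gives the robot as it stands.
- The arm moves only by the shell command python3 -m crank 'ROWS' [FORCE]. ROWS is text: rows parted by semicolons, each of 5 numbers parted by spaces: the closure, from -1 (fully open) to 1 (shut), then the shift along the tool's x, y, z in units of 0.25 m (1.0 is 0.25 m), then the turn about the tool's z in units of 120 degrees (1.0 is 120 degrees). In form: fingers tx ty tz yaw; .... A call has 1 to 5 rows; each row shifts and turns the commanded pose from where the row before left it, along the tool's axes as they then stand; what a row does not reach is not made up. A row lasts 1/10 s, in which the tool goes at most 50 mm and 8.59 degrees, less where a joint would pass 70% of its speed; a pose out of reach is approached as far as the arm can. A call with a number of a shift or a turn outside -1 to 1 is refused whole. A call with a gripper value outside its range is refused whole. The fingers move at their own pace and stop on an object; FORCE is the grip in N (left out, the last holds). Time passes only in rows, so rows that do not move let the fingers close. It gives the time, the measured TCP pose, the force, the opening and the grip force at its end, in the units of the state.
- r.state(): the state, without advancing time (a new reading comes with each control period).
- r.grab_frame(name): name is "side" or "top"; returns the picture (400x640x3 uint8, red, green, blue); there is no depth.
- r.get_calibration(name): a dict with "fx", "fy", "cx", "cy" (pixels), "world_to_cam" (4x4, takes a point from world to camera coordinates). Camera axes: x right, y down, z forward; pixel columns grow to the right and rows downward; lengths in m; the calibration is good to about 2 mm. A picture is of the moment at which its call begins. get_calibration takes no time and is no camera call.
- r.close_job(): hands the job in; it is judged then, once.
The state is a dict: "time_s": time; "qpos": joint angles; "qvel": joint speeds; "effort": joint torques, N m; "position": TCP position; "orientation": TCP orientation; "force": force on the tool from outside, world axes, zero at the start; "moment": the same for the moment, N m; "gripper_width": opening from 0.0 (shut) to 1.0 (fully open); "finger_force": force on a finger pad.
Only numpy, scipy, OpenCV 4.12 (cv2) and the standard library are available. Lean on these libraries where they do the work, as an engineer would, in place of code of your own. Each camera call takes 0.05 s, during which the arm holds its last target. There are 200 camera calls.

## Task

Turn the round sample carousel of the vial reader, which has a knob in its middle, until the one tall vial stands in front of the window of the reading head, where the white pointer on the red-topped head points. Let the carousel click home there and let go. Turn the carousel rather than lifting the vial: it stays upright in its cup throughout.

Things in the scene. Friction and masses are not known exactly. Their poses are not given: they have to be found in the camera images.
- tall_vial: Amber glass vial with aluminium cap, 22.5 mm across, 75.5 mm high; the other three vials are 46 mm high. Origin: centre of its underside, z up. It stands loose in a carousel cup (25.4 mm inside, 32 mm outside, 30 mm high, centre 75 mm from the axis), one or two cups to either side of the reading position.
- knob (a point): Grip point on the vertical axis of the carousel (196 mm disc), inside its black knob: upright cylinder 44 mm across, 35 mm high; knob top 13 mm above the point, underside 22 mm below, 2 mm above the tall vial's top. The reading head, a black box with a red top, is 106 mm high and 115 mm from the axis; within 0.25 m nothing stands above the knob's underside.
- port (a point): Reading position: centre of the floor of whichever cup is in front of the reading head's window, 75 mm from the carousel's axis towards the head, 100 mm below the knob point. A vial standing exactly there has its origin here. Fixed to the base, does not turn with the carousel.
- carousel (a joint): Turn of the carousel in rad, counter-clockwise from above positive, 0 at the start, free for 3.1 rad either way. Nine cups, 40 degrees apart, and a light click (detent) every 40 degrees (0.698 rad), one being the start: released near a click it is drawn to within about 2 degrees of it and stays. Turning takes under 0.1 N m.

How it is judged:
At the end, for the whole second after the job is handed in: The tall vial stands upright (within 10 degrees) in its cup at the reading position (within 13 mm, about 10 degrees of carousel turn), and the carousel is at rest (horizontal distance between tall_vial and port below 0.013 m and z of tall_vial in the frame of port below 0.006 m and angle between tall_vial's own z axis and vertical below 0.17 rad and velocity of joint carousel between -0.05 and 0.05 rad/s and linear speed of tall_vial below 0.02 m/s); the robot touches nothing.
It fails at once if the tall vial is lifted out of its cup (raised more than 15 mm) (z of tall_vial in the frame of port above 0.015 m).
It fails at once if the tall vial is tipped over (more than 30 degrees) (angle between tall_vial's own z axis and vertical above 0.52 rad).
It also fails if it takes over 32 s, if anything falls off the work surface, if the arm or the gripper's body presses on something with over 40 N, if the wrist force passes 120 N, or if a joint passes its speed limit or range.

## Working session

There is one attempt and no reset: what is moved stays moved. The work goes in short steps, Python scripts to look and compute and a shell command to move; the robot and the scene stay as the last step left them, time stands still between calls to the robot, and variables do not carry over. Pictures are saved under pics/ and viewed, at most 10 in all, crops included, and the job is handed in when it is done.

```bash
mkdir -p pics; python3 - <<'E'
from rig import r
import cv2
s=r.state();print(s["time_s"],s["position"],s["orientation"],s["gripper_width"])
for n in("top","side"):
    cv2.imwrite(f"pics/{n}0.png",r.grab_frame(n)[:,:,::-1]);print(n,r.get_calibration(n))
E
```

```text
0.0 [ 0.20077468 -0.45723165  0.23041438] [ 9.78674915e-01  2.05412559e-01 -2.06278151e-04 -1.02369989e-03] 1.001069908534457
top {'fx': 435.1788855115164, 'fy': 435.1788855115164, 'cx': 314.1699116602886, 'cy': 205.1750139629527, 'world_to_cam': array([[-0.07850866, -0.99690054, -0.00506893,  0.04220819],
       [-0.9763263 ,  0.07791439, -0.20178281,  0.54147419],
       [ 0.20155234, -0.01089277, -0.97941717,  0.66467778],
       [ 0.        ,  0.        ,  0.        ,  1.        ]])}
side {'fx': 479.5719976200182, 'fy': 479.5719976200182, 'cx': 318.7914879202624, 'cy': 197.48558469939033, 'world_to_cam': array([[ 8.34922427e-01, -5.50367560e-01,  2.98440868e-04,
        -4.38634218e-01],
       [-3.98053714e-01, -6.04232513e-01, -6.90258148e-01,
         3.06906944e-01],
       [ 3.80076021e-01,  5.76193213e-01, -7.23563128e-01,
         5.35759682e-01],
       [ 0.00000000e+00,  0.00000000e+00,  0.00000000e+00,
         1.00000000e+00]])}
```

View pics/top0.png

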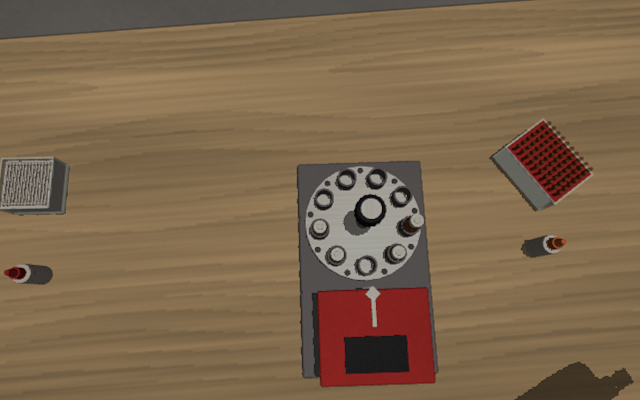

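View pics/side0.png

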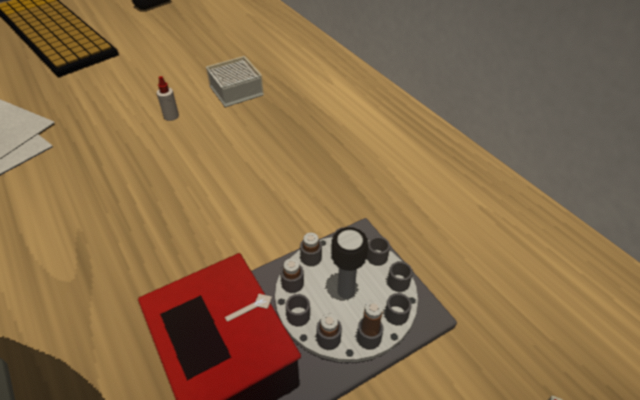

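The top view shows the head at the bottom with its pointer at (373,292). The knob top is at (371,209) and the tall vial at (415,222), two cups from the port cup at (366,265). It has to turn clockwise from above, about -80°. In the side view the knob top is at (350,240).

```bash
cat >h.py <<'E'
from rig import r
import numpy as np, cv2
def P(n):
    c=r.get_calibration(n);K=np.array([[c["fx"],0,c["cx"]],[0,c["fy"],c["cy"]],[0,0,1]])
    return K@np.array(c["world_to_cam"])[:3]
def tri(a,b):
    X=cv2.triangulatePoints(P("top"),P("side"),np.float64(a),np.float64(b)).ravel();return X[:3]/X[3]
def onz(n,p,z):
    M=P(n);H=np.c_[M[:,:2],M[:,2]*z+M[:,3]];v=np.linalg.solve(H,[*p,1]);return v[:2]/v[2]
def px(n,X):
    v=P(n)@[*X,1];return v[:2]/v[2]
E
python3 - <<'E'
from h import *
def blob(n,p,t=110,R=22):
    g=cv2.cvtColor(cv2.imread(f"pics/{n}0.png"),6);x0,y0=p[0]-R,p[1]-R
    m=(g[y0:y0+2*R,x0:x0+2*R]>t).astype('uint8')
    k,l,s,c=cv2.connectedComponentsWithStats(m,connectivity=4)
    i=l[R,R];return c[i]+[x0,y0],s[i]
a,sa=blob("top",(371,208));b,sb=blob("side",(350,237));print(a,sa,b,sb)
k=tri(a,b);print("knobtop",k)
for n,p in(("top",a),("side",b)):print(px(n,k)-p)
print("pointer tip",onz("top",(373,287),k[2]-.035+.022-.1+.106 if 0 else .13))
v=tri((417,219),(374,309));print("vialtop",v,np.hypot(*(v-k)[:2]))
print("portcup rim",onz("top",(366,265),k[2]-.083),"vial ang",np.degrees(np.arctan2(*(v-k)[1::-1])))
E
cd pics; python3 -c "
import cv2
a=cv2.imread('top0.png')[150:310,290:450];b=cv2.imread('side0.png')[205:365,265:425]
cv2.imwrite('c.png',cv2.resize(cv2.hconcat([a,b]),None,fx=2.5,fy=2.5,interpolation=2))"
```

```text
[370.91540785 208.3081571 ] [ 12  13  21  20 331] [349.64194373 239.44757033] [ 10  15  25  20 391]
knobtop [ 0.5149151  -0.08144297  0.14502047]
[ 0.30490775 -0.95429579]
[-0.94233508  0.2788118 ]
pointer tip [ 0.4025625  -0.07400508]
vialtop [ 0.49968702 -0.15552875  0.1033496 ] 0.07563463100373369
portcup rim [ 0.43818907 -0.0752865 ] vial ang -101.61517695320629
```

View pics/c.png

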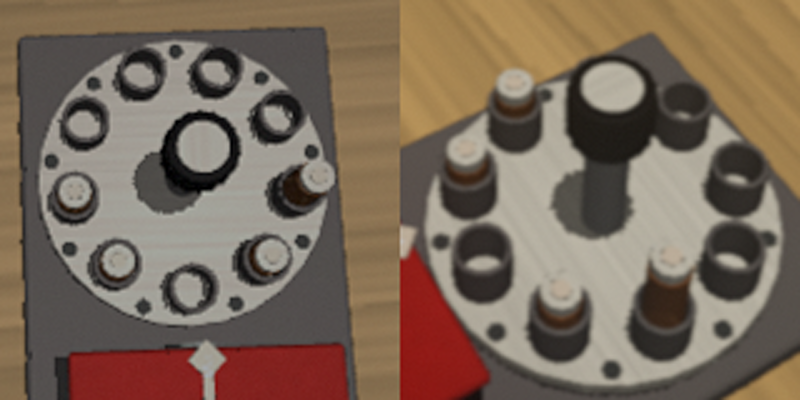

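The crop confirms that the tall vial is two cups from the port. Next I translate above the knob.

```bash
python3 -m crank '-1 .17 -.085 0 0; -1 .17 -.085 0 0; -1 .17 -.085 0 0; -1 .17 -.085 0 0; -1 .17 -.085 0 0' 40; python3 -m crank '-1 .17 -.085 0 0; -1 .17 -.085 0 0; -1 .17 -.085 0 0; -1 .17 -.085 0 0; -1 .17 -.085 0 0'; python3 -c "
from rig import r;print(r.state()['qpos'])"
```

```text
time_s: 0.6
position: [0.3535, -0.2734, 0.231]
orientation: [0.979, 0.205, -0.0, -0.0]
force: [0.7, -0.4, 0.3]
gripper_width: 1.0
finger_force: 0.0
time_s: 1.1
position: [0.5054, -0.0905, 0.231]
orientation: [0.979, 0.206, -0.0, -0.0]
force: [0.9, -0.3, -0.6]
gripper_width: 1.004
finger_force: 0.0
[-1.77103224e-01  2.67968306e-01  4.03653384e-02  1.34377366e+00
 -1.89632788e-04  2.55041235e+00]
```

```bash
python3 -m crank '-1 0 0 0 -.071; -1 0 0 0 -.071; -1 0 0 0 -.071; -1 0 0 0 -.071; -1 0 0 0 -.071'; python3 -m crank '-1 0 0 0 -.071; -1 0 0 0 -.071; -1 0 0 0 -.071; -1 0 0 0 -.071; -1 0 0 0 -.071'; python3 -m crank '-1 0 0 0 -.071; -1 0 0 0 0;-1 0 0 0 0';  python3 - <<'E'
from rig import r
import numpy as np
from scipy.spatial.transform import Rotation as R
s=r.state();print(s['qpos'][5],s['position'],R.from_quat(s['orientation']).inv().apply(np.array([.515,-.0815,.116])-s['position'])/.25)
E
```

```text
time_s: 1.6
position: [0.5044, -0.0921, 0.2307]
orientation: [0.835, 0.55, -0.001, -0.0]
force: [0.5, -0.9, -0.8]
gripper_width: 0.999
finger_force: 0.0
time_s: 2.1
position: [0.5043, -0.0923, 0.2307]
orientation: [0.579, 0.815, -0.0, -0.001]
force: [-0.3, 0.1, 0.6]
gripper_width: 1.001
finger_force: 0.0
time_s: 2.4
position: [0.5045, -0.0923, 0.2309]
orientation: [0.521, 0.854, -0.0, -0.0]
force: [-0.7, -1.0, -0.1]
gripper_width: 1.0
finger_force: 0.0
0.9141976531716395 [ 0.50451669 -0.09229134  0.23094863] [0.01893123 0.05733785 0.45976802]
```

```bash
python3 -m crank '-1 .019 .057 0 0; -1 0 0 .1 0; -1 0 0 .12 0; -1 0 0 .12 0; -1 0 0 .08 0'; python3 -m crank '-1 0 0 .04 0;-1 0 0 0 0'; python3 -c "
from rig import r
import cv2
cv2.imwrite('pics/s1.png',cv2.resize(r.grab_frame('side')[200:370,260:440,::-1],None,fx=2.5,fy=2.5));s=r.state();print(s['position'],s['force'])"
```

```text
time_s: 2.9
position: [0.5148, -0.0806, 0.1241]
orientation: [0.52, 0.854, -0.0, -0.001]
force: [0.3, -0.5, -0.4]
gripper_width: 1.001
finger_force: 0.0
time_s: 3.1
position: [0.5146, -0.0809, 0.1149]
orientation: [0.519, 0.855, -0.0, -0.001]
force: [-0.3, -0.4, 0.9]
gripper_width: 0.998
finger_force: 0.0
[ 0.51548525 -0.08115037  0.11617878] [-0.4183042  -0.16411545 -0.3705093 ]
```

View pics/s1.png

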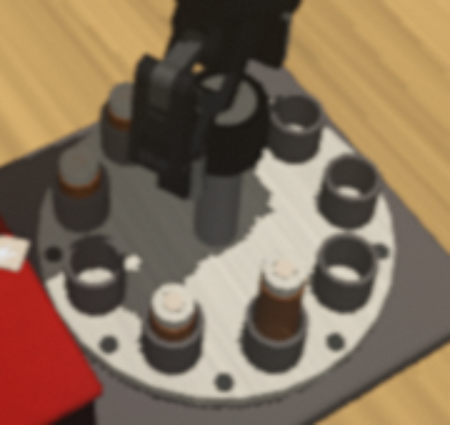

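The crop shows the fingers straddling the knob, at about (165,130) and behind it, clear of the vials. I close on it next.

```bash
python3 -m crank '1 0 0 0 0;1 0 0 0 0;1 0 0 0 0;1 0 0 0 0;1 0 0 0 0' 30;python3 -m crank '1 0 0 0 0;1 0 0 0 0;1 0 0 0 0;1 0 0 0 0;1 0 0 0 0'
```

```text
time_s: 3.65
position: [0.5153, -0.0821, 0.1176]
orientation: [0.52, 0.854, -0.0, 0.001]
force: [-2.9, -0.6, 6.1]
gripper_width: 0.512
finger_force: 31.1
time_s: 4.15
position: [0.5153, -0.0821, 0.1176]
orientation: [0.52, 0.854, -0.0, 0.001]
force: [-2.8, -0.5, 5.6]
gripper_width: 0.506
finger_force: 31.1
```

Gripped with low side force. Now I turn +80° about the tool z axis, which is clockwise from above, and do it gently.

```bash
python3 -m crank '1 0 0 0 .01;1 0 0 0 .02;1 0 0 0 .03;1 0 0 0 .03;1 0 0 0 .03'; python3 -m crank '1 0 0 0 .03;1 0 0 0 .03;1 0 0 0 .03;1 0 0 0 .03;1 0 0 0 .03'; python3 -m crank '1 0 0 0 .03;1 0 0 0 .03;1 0 0 0 .03;1 0 0 0 .03;1 0 0 0 .03'; python3 -m crank '1 0 0 0 .03;1 0 0 0 .03;1 0 0 0 .03;1 0 0 0 .03;1 0 0 0 .03'; python3 -m crank '1 0 0 0 .03;1 0 0 0 .03;1 0 0 0 .03;1 0 0 0 .017;1 0 0 0 0';python3 -m crank '1 0 0 0 0;1 0 0 0 0;1 0 0 0 0'; python3 -c "
from rig import r
import cv2
cv2.imwrite('pics/s2.png',cv2.resize(r.grab_frame('side')[200:370,260:440,::-1],None,fx=2.5,fy=2.5));s=r.state();print(s['position'],s['orientation'],s['force'])"
```

```text
time_s: 4.65
position: [0.5148, -0.0823, 0.1176]
orientation: [0.624, 0.782, -0.001, 0.001]
force: [-4.5, -2.0, 6.3]
gripper_width: 0.505
finger_force: 31.2
time_s: 5.15
position: [0.5142, -0.0823, 0.1175]
orientation: [0.738, 0.674, -0.001, 0.0]
force: [-5.8, -2.3, 6.7]
gripper_width: 0.505
finger_force: 31.3
time_s: 5.65
position: [0.5137, -0.0822, 0.1176]
orientation: [0.835, 0.551, -0.001, 0.0]
force: [-6.6, -1.5, 9.2]
gripper_width: 0.507
finger_force: 31.5
time_s: 6.15
position: [0.5132, -0.0819, 0.1175]
orientation: [0.911, 0.413, -0.001, -0.0]
force: [-8.2, -0.3, 10.9]
gripper_width: 0.503
finger_force: 31.6
time_s: 6.65
position: [0.5129, -0.0816, 0.1176]
orientation: [0.951, 0.31, -0.002, -0.0]
force: [-10.0, 0.4, 10.7]
gripper_width: 0.503
finger_force: 31.6
time_s: 6.95
position: [0.5129, -0.0816, 0.1176]
orientation: [0.951, 0.31, -0.002, -0.0]
force: [-9.0, 0.7, 11.1]
gripper_width: 0.504
finger_force: 31.6
[ 0.51287367 -0.08158673  0.11755248] [ 9.50605422e-01  3.10397517e-01 -1.59349548e-03 -4.16406777e-04] [-10.0162062    0.37265474  11.77834366]
```

View pics/s2.png

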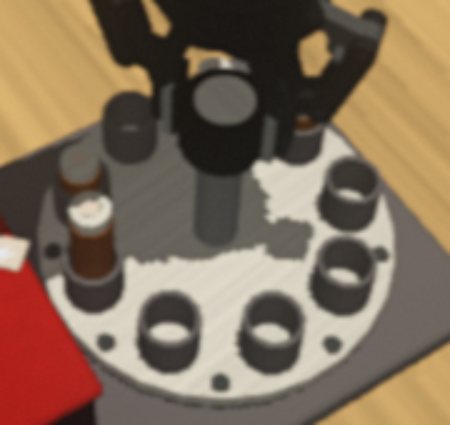

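The tall vial now stands in the port cup, at (93,250) in the crop, where the empty cup was before. I release, wait and rise.

```bash
python3 -m crank '0 0 0 0 0;-.2 0 0 0 0;-.4 0 0 0 0;-.7 0 0 0 0;-1 0 0 0 0'; python3 -m crank '-1 0 0 0 0;-1 0 0 0 0;-1 0 0 0 0;-1 0 0 0 0;-1 0 0 0 0';  python3 -m crank '-1 0 0 -.08 0;-1 0 0 -.15 0;-1 0 0 -.15 0;-1 0 0 -.1 0;-1 0 0 0 0';python3 -m crank '-1 0 0 0 0;-1 0 0 0 0;-1 0 0 0 0;-1 0 0 0 0;-1 0 0 0 0'; python3 - <<'E'
from h import *
a=r.grab_frame('side')[:,:,::-1];b=r.grab_frame('top')[:,:,::-1]
cv2.imwrite('pics/s3.png',cv2.resize(cv2.hconcat([a[205:365,265:425],b[150:310,290:450]]),None,fx=2.5,fy=2.5,interpolation=2))
E
```

```text
time_s: 7.5
position: [0.5155, -0.0816, 0.1163]
orientation: [0.951, 0.311, 0.0, 0.0]
force: [0.5, -0.9, -0.0]
gripper_width: 0.988
finger_force: 0.0
time_s: 8.0
position: [0.5152, -0.0816, 0.1163]
orientation: [0.951, 0.311, -0.0, -0.0]
force: [-0.0, -0.3, 0.3]
gripper_width: 1.001
finger_force: 0.0
time_s: 8.5
position: [0.5177, -0.0819, 0.2408]
orientation: [0.951, 0.311, 0.004, 0.002]
force: [0.4, -0.2, 0.2]
gripper_width: 1.004
finger_force: 0.0
time_s: 9.0
position: [0.5148, -0.0815, 0.2355]
orientation: [0.951, 0.311, -0.001, -0.0]
force: [-0.2, 0.1, 0.1]
gripper_width: 1.0
finger_force: 0.0
```

View pics/s3.png

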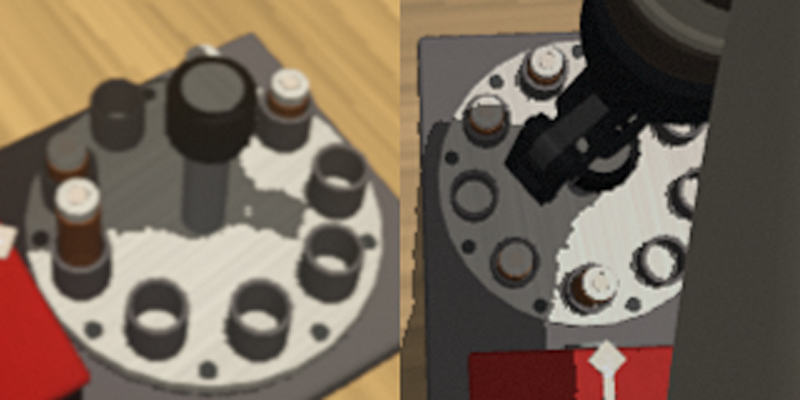

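The tall vial is upright in the port cup: its cup is at (590,288) in the top crop, the same place as the original port cup at (190,288), and in line with the pointer. The gripper is clear of everything.

```bash
python3 -c "
from rig import r;print(r.close_job())"
```

```text
the job is handed in; nothing more can be done
None
```

I turned the carousel about 80° clockwise and let go; in the last pictures the tall vial stands upright at the reading window with the gripper clear, and I handed the job in at about 9 s; no verdict came back.

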